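# Start the electric kettle from its switches

## Robot

A 6-joint arm with a two-finger parallel gripper is mounted at the origin on the work surface. World frame = base frame: x ahead of the robot, y to its left, z up, the work surface at z = 0. Lengths are in m, angles in rad, forces in N, time in s.
With the tool pointing down it reaches from about 0.425 to 0.95 m from the base axis. Payload 3.5 kg.
Tool frame: the origin (TCP) lies at the very end of the fingers, on their centre line; the grasp point (between the pads) lies 19 mm behind it (ctrl.pinch_z is the distance from the TCP to the grasp point, in m); z points along the fingers, y is the line along which they close (so a half turn about z gives the same grasp; the last joint's range is limited). The gripper opens to 85 mm and grips with 20 to 120 N. Pads are 22 mm wide; open, the fingers measure 114 mm over their backs; the gripper's body (76 mm by 85 mm) begins 54 mm behind the grasp point. The pads swing forward as they close: fully open they stand 13 mm farther back than shut.
Start: joints at [-1.299, 0.286, 1.577, -0, 1.279, -0.15], TCP at [0.276, -0.616, 0.231] pointing down, gripper open.
Joint ranges: [-2.77, 2.77], [-0.9, 2.22], [0.21, 2.48], [-1.53, 4.67], [0.24, 2.81], [-2.84, 2.84]. Speed limits (rad/s): [2.79, 2.79, 3.14, 3.14, 3.14, 3.14].

## Interface

Orientations are given as a unit quaternion [x, y, z, w].
In Python, from plant import ctrl gives the robot as it stands. The module is installed in compiled form; this text tells all that it offers.
- The arm moves only by the shell command python3 -m crank 'ROWS' [OPENING] [FORCE]. ROWS is JSON, a list of rows, each a list of 6 numbers: the shift along the tool's x, y, z in cm, then the turn, a rotation vector about the tool's x, y, z in rad. In form: [[tx, ty, tz, rx, ry, rz], ...]. A call has 1 to 10 rows; each row is the pose to reach, as a shift and turn from the pose commanded when the call began, along the tool's axes at that moment; what a row does not reach only later rows make up. A row lasts 1/10 s, in which the tool goes at most 50 mm and 8.59 degrees, less where a joint would pass 70% of its speed; a pose out of reach is approached as far as the arm can. A call with a gripper value outside its range is refused whole. OPENING is the opening, from 0 (shut) to 1 (fully open), set as the call begins (- or left out, the last holds). The fingers move at their own pace and stop on an object; FORCE is the grip in N (left out, the last holds). Time passes only in rows, so rows that repeat a pose let the fingers close. It gives the time, the measured TCP pose, the force, the opening and the grip force at its end, in the units of the state.
- ctrl.get_state(): the state, without advancing time (a new reading comes with each control period).
- ctrl.read_camera(name): name is "side" or "top" or "wrist"; returns (picture, depth): 420x560x3 uint8, blue, green, red; 420x560 float32, m along the optical axis (not along the pixel's ray), 0 where there is no reading.
- ctrl.camera_info(name): a dict with "K" (3x3 intrinsics, pixels), "origin" and "orientation" of the camera in the world. Camera axes: x right, y down, z forward; pixel columns grow to the right and rows downward; lengths in m; the calibration is good to about 2 mm. A picture is of the moment at which its call begins: read the wrist's pose just before it. camera_info takes no time and is no camera call; for the wrist camera it gives the pose at the moment of the call.
- ctrl.sign_off(): hands the job in; it is judged then, once.
The state is a dict: "time": time; "qpos": joint angles; "dq": joint speeds; "joint_efforts": joint torques, N m; "eef_pos": TCP position; "tcp_rot": TCP orientation; "contact_force": force on the tool from outside, world axes, zero at the start; "wrist_torque": the same for the moment, N m; "opening": opening from 0.0 (shut) to 1.0 (fully open); "finger_force": force on a finger pad.
Only numpy, scipy, OpenCV 4.12 (cv2) and the standard library are available. Lean on these libraries where they do the work, as an engineer would, in place of code of your own. Each camera call takes 0.05 s, during which the arm holds its last target. There are 200 camera calls.

## Task

Start the kettle with the fingertips: press down the raised end of the red paddle switch until it tips right over, then press the white key on the kettle's deck all the way in so that it stays down, and last of all press the green key all the way in and let it spring back. Keep to that order, and leave the grey paddle and the yellow key unpressed. The kettle, carafe, filter basket, trivet and teaspoons must stay where they are, neither lifted nor pushed about.

Things in the scene. Friction and masses are not known exactly. Their poses are not given: they have to be found in the camera images.
- red_block: white plastic mains switch block fixed to the counter, 120 (x) by 72 (y) by 30 mm high, carrying the red paddle. Origin: centre of its underside; x along the paddle's length, towards the paddle's raised end; z up
- red_press (a point): the place to press on the red paddle: centre of its width, on its top face, 27 mm from the pivot towards the raised end, about 50 mm above the counter when off and 42 mm when on. The paddle is a flat rocker 76 (along block x) by 40 by 10 mm, pivoted in the middle about the block's y axis, 41 mm above the counter; its other end is low. A press of 2 to 5 N tips it, and it stays where it is left
- red_paddle (a joint): tilt of the red paddle, rad: 0 = off (the +x end raised by 0.14 rad), 0.28 = fully over, on (the +x end down by 0.14 rad, at its stop)
- grey_block: second switch block, the same make and size as the red one but with a grey paddle; not to be operated. It may stand on either side of the red one, about 120 to 215 mm away
- grey_paddle (a joint): tilt of the grey paddle, rad: near 0 = off; leave it so
- deck: aluminium kettle deck fixed to the counter, 210 (x) by 360 (y) by 28 mm high; the kettle stands on its -y half, the three keys stand in a row along its x axis at y = +110 mm, 65 mm apart, in any order. Origin: centre of its underside, z up
- white_top (a point): centre of the top of the white round key, 32 mm across, 46 mm above the counter when out, 38 mm when in (travel 8 mm; steel collar 44 mm across, its top 34 mm above the counter). Takes 3 N and stays in where it is pushed to: no spring
- white_key (a joint): how far the white key is pushed in, m: 0 to 0.001 = out at the start, 0.008 = fully in, at its stop
- green_top (a point): centre of the top of the green round key, same size, heights and travel as the white one; a spring pushes it back (1 N at first, 5 N fully in)
- green_key (a joint): how far the green key is pushed in, m: 0 = out, 0.008 = fully in, at its stop
- yellow_top (a point): centre of the top of the yellow round key, same size and spring as the green one; not to be pressed
- yellow_key (a joint): how far the yellow key is pushed in, m: leave it at 0
- kettle: loose brushed steel kettle, 150 mm across at the foot, 200 mm tall to its black lid knob, black handle out to 127 mm on its -x side, spout out to 118 mm on +x; stands on the deck's round black seat, axis 200 mm from the row of keys. Origin: centre of its underside
- carafe: loose frosted glass carafe with its stopper in, 104 mm across, 226 mm tall. Origin: centre of its underside
- basket: loose white plastic filter basket, an open cone 108 mm across the rim, 62 mm tall, with a tab out to 118 mm on its +y side. Origin: centre of its underside
- trivet: loose coral silicone trivet, a disc 140 mm across and 9 mm thick. Origin: centre of its underside
- spoon_near: loose steel teaspoon 140 mm long, lying flat on the robot's side of the counter. Origin: its underside; x along its length, towards the bowl
- spoon_far: loose steel teaspoon 140 mm long, lying flat beyond the switch blocks. Origin: its underside; x along its length, towards the bowl

How it is judged:
On the way, in this order (a step that is already met when the one before it is completed fails the run):
1. the red paddle is tipped right over (value of joint red_paddle above 0.22 rad), for 0.1 s.
2. the white key is pushed all the way in (value of joint white_key above 0.0062 m), for 0.1 s.
3. the green key is pushed all the way in (value of joint green_key above 0.0062 m), for 0.05 s.
At the end, for the whole second after the job is handed in: Red paddle on (over 0.22 rad), white key in (over 6.2 mm), green key out again (under 1.5 mm) after being pressed over 6.2 mm, yellow key out (under 1.5 mm), grey paddle off (under 0.08 rad); kettle, carafe, basket, trivet and spoons within 20 mm of their starts (value of joint red_paddle above 0.22 rad and value of joint white_key above 0.0062 m and value of joint each of green_key, yellow_key below 0.0015 m and value of joint grey_paddle below 0.08 rad and distance of each of kettle, carafe, basket, trivet, spoon_near, spoon_far from where it was at the start of the episode below 0.02 m); the robot touches nothing.
It fails at once if the white key is pressed before the red paddle is on (value of joint white_key above 0.003 m and value of joint red_paddle below 0.2 rad).
It fails at once if the green key is pressed before the red paddle is on and the white key is in (value of joint green_key above 0.003 m and (value of joint red_paddle below 0.2 rad or value of joint white_key below 0.0055 m)).
It fails at once if the yellow key or the grey paddle is pressed (value of joint yellow_key above 0.003 m or value of joint grey_paddle above 0.08 rad).
It fails at once if the kettle, carafe, basket, trivet or a spoon is lifted or shifted by more than 20 mm (distance of any of kettle, carafe, basket, trivet, spoon_near, spoon_far from where it was at the start of the episode above 0.02 m).
It fails at once if the kettle or carafe is tipped by more than 0.15 rad (angle between any of kettle, carafe's own z axis and vertical above 0.15 rad).
It also fails if it takes over 42 s, if anything falls off the work surface, if the arm or the gripper's body presses on something with over 40 N, if the wrist force passes 120 N, or if a joint passes its speed limit or range.

## Working session

There is one attempt and no reset: what is moved stays moved. The work goes in short steps, Python scripts to look and compute and a shell command to move; the robot and the scene stay as the last step left them, time stands still between calls to the robot, and variables do not carry over. Pictures are saved under pics/ and viewed, at most 10 in all, crops included, and the job is handed in when it is done.

```bash
mkdir -p pics; cat > h.py <<'E'
import numpy as np, cv2
from plant import ctrl
from scipy.spatial.transform import Rotation as R
def cam(n):
    i=ctrl.camera_info(n); p,d=ctrl.read_camera(n); return p,d,i
def axes(i):
    o=np.array(i["orientation"]); return o if o.shape==(3,3) else R.from_quat(o).as_matrix()
def ray(i,u,v,z):
    D=axes(i)@np.linalg.inv(i["K"])@np.array([u,v,1.]); o=np.array(i["origin"]); return o+D*(z-o[2])/D[2]
def cloud(i,d):
    v,u=np.indices(d.shape); P=np.stack([u,v,np.ones_like(u)],-1)@np.linalg.inv(i["K"]).T*d[...,None]
    return P@axes(i).T+np.array(i["origin"])
E
python3 - <<'E'
from h import *
s=ctrl.get_state(); print(s["eef_pos"],s["tcp_rot"],s["time"],s["opening"])
for n in("top","side"):
    p,d,i=cam(n); cv2.imwrite(f"pics/{n}0.png",p); np.savez(f"{n}0.npz",p=p,d=d,K=i["K"],origin=i["origin"],orientation=i["orientation"]); print(n,i)
E
```

```text
[ 0.27617686 -0.61518505  0.22993155] [ 9.77842444e-01  2.09338840e-01 -7.63794868e-05 -1.18288138e-03] 0.0 1.004473732861961
top {'K': array([[534.13720321,   0.        , 285.16304445],
       [  0.        , 534.13720321, 210.73015915],
       [  0.        ,   0.        ,   1.        ]]), 'origin': array([0.37295087, 0.02085476, 1.16701311]), 'orientation': array([-0.70248415,  0.70605772, -0.05296889,  0.07206115])}
side {'K': array([[420.01759681,   0.        , 277.44862807],
       [  0.        , 420.01759681, 204.22165056],
       [  0.        ,   0.        ,   1.        ]]), 'origin': array([ 0.4231746 , -0.61358908,  0.54237937]), 'orientation': array([ 0.883583  , -0.11124653,  0.04968458, -0.45214681])}
```

View pics/top0.png

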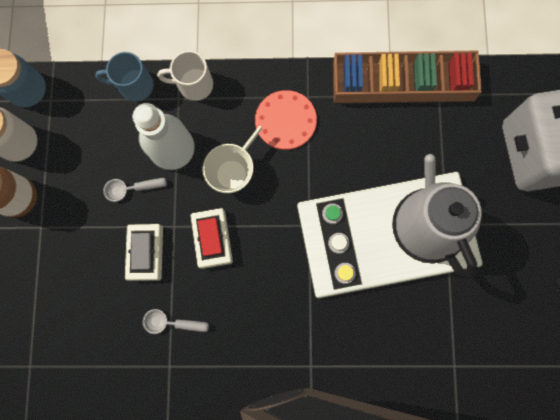

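View pics/side0.png

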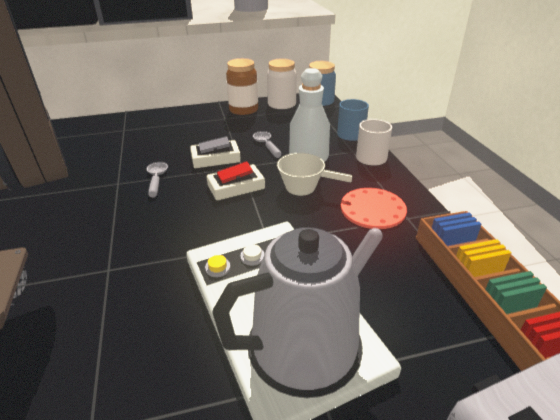

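The top view shows red paddle at (210,237), grey at (142,252), green key (333,213), white (339,242) and yellow (345,273). The kettle is at (455,210), with the basket (228,168) and carafe (165,140) beyond the red block. The side view shows the same layout.

```bash
cat > m.py <<'E'
from h import *
for n in("top","side"):
    f=dict(np.load(f"{n}0.npz")); p,d=f["p"],f["d"]; C=cloud(f,d); hsv=cv2.cvtColor(p,cv2.COLOR_BGR2HSV)
    H,S,V=cv2.split(hsv)
    m={"red":((H<8)|(H>172))&(S>170),"green":(H>50)&(H<85)&(S>120),"yellow":(H>20)&(H<35)&(S>120)}
    for k,M in m.items():
        N,L,st,ce=cv2.connectedComponentsWithStats(M.astype(np.uint8))
        for j in range(1,N):
            if st[j,4]<60: continue
            P=C[L==j]; P=P[np.isfinite(P).all(1)&(P[:,2]>.02)&(P[:,2]<.08)]
            if len(P)<40 or np.hypot(*P.mean(0)[:2])>1: continue
            u,v=ce[j]; zz=.047 if k=="red" else .046
            print(n,k,st[j,4],ce[j].round(1),"ray",ray(f,u,v,zz).round(4),"cloud",np.median(P,0).round(4))
            if k=="red":
                # plane fit -> raised direction
                A=np.c_[P[:,:2]-P[:,:2].mean(0),np.ones(len(P))]; co=np.linalg.lstsq(A,P[:,2],rcond=None)[0]; print("  slope",co.round(3))
                box=cv2.minAreaRect(np.argwhere(L==j)[:,::-1].astype(np.float32)); print("  corners",[ray(f,*c,.046)[:2].round(4) for c in cv2.boxPoints(box)])
    if n=="top":
        for nm,(u,v) in dict(white=(339,242),grey=(142,252)).items():
            if nm=="white":
                M=np.zeros(V.shape,np.uint8); M[228:257,324:354]=((V>150)&(S<80))[228:257,324:354]
                mu=cv2.moments(M,True); u,v=mu["m10"]/mu["m00"],mu["m01"]/mu["m00"]; print(nm,mu["m00"],u,v)
            print(nm,ray(f,u,v,.046).round(4),C[int(v),int(u)].round(4))
        # tall things
        for nm,(a,b,c,e) in dict(carafe=(130,95,200,175),basket=(200,140,262,195),kettle=(390,150,490,280)).items():
            Q=C[b:e,a:c].reshape(-1,3); Q=Q[(Q[:,2]>.045)&(Q[:,2]<.3)]; print(nm,Q.min(0).round(3),Q.max(0).round(3))
E
python3 m.py
```

```text
top red 623 [460.8  70.4] ray [ 0.8862 -0.3391  0.047 ] cloud [ 0.8824 -0.3374  0.0605]
  slope [-0.024 -0.405  0.055]
  corners [array([ 0.8434, -0.3131]), array([ 0.9285, -0.3179]), array([ 0.9276, -0.3688]), array([ 0.8427, -0.3633])]
top red 640 [209.2 236.4] ray [0.5194 0.2123 0.047 ] cloud [0.5202 0.2128 0.0453]
  slope [0.142 0.004 0.045]
  corners [array([0.5534, 0.2397]), array([0.5602, 0.2005]), array([0.4855, 0.1858]), array([0.4788, 0.2245])]
top green 125 [332.4 212.5] ray [ 0.5691 -0.0494  0.046 ] cloud [ 0.569  -0.0489  0.0457]
top yellow 166 [345.4 272.6] ray [ 0.4418 -0.0741  0.046 ] cloud [ 0.4412 -0.0738  0.0452]
white 343.0 338.3586005830904 241.74927113702623
white [ 0.5065 -0.0609  0.046 ] [ 0.508  -0.0601  0.0464]
grey [0.4871 0.3547 0.046 ] [0.4874 0.3556 0.0432]
carafe [0.678 0.258 0.045] [0.777 0.36  0.229]
basket [0.613 0.121 0.045] [0.73  0.226 0.066]
kettle [ 0.423 -0.318  0.045] [ 0.656 -0.184  0.235]
side red 379 [234.1 171.5] ray [0.5183 0.2    0.047 ] cloud [0.5183 0.2053 0.0426]
  slope [0.125 0.07  0.043]
  corners [array([0.4803, 0.2134]), array([0.5574, 0.2431]), array([0.5565, 0.1881]), array([0.4827, 0.1616])]
side red 1242 [543.8 332.7] ray [ 0.8687 -0.3421  0.047 ] cloud [ 0.8616 -0.3461  0.0563]
  slope [-0.09   0.215  0.052]
  corners [array([ 0.8504, -0.3146]), array([ 0.9194, -0.3145]), array([ 0.8793, -0.3755]), array([ 0.8171, -0.3744])]
side yellow 126 [479.3 244. ] ray [ 0.8984 -0.1548  0.046 ] cloud [ 0.8837 -0.1689  0.0612]
side yellow 155 [484.3 249.1] ray [ 0.8982 -0.1688  0.046 ] cloud [ 0.8846 -0.1823  0.0612]
side yellow 173 [490.2 254.6] ray [ 0.8994 -0.1835  0.046 ] cloud [ 0.8863 -0.1967  0.0612]
side yellow 261 [216.8 262.9] ray [ 0.4425 -0.0843  0.046 ] cloud [ 0.4428 -0.0811  0.0433]
```

```bash
cat > go.py <<'E'
import sys
from h import *
s=ctrl.get_state(); t=np.array(eval(sys.argv[1])); M=R.from_quat(s["tcp_rot"]).as_matrix()
print("t",s["time"],"at",np.round(s["eef_pos"],4),"shift cm",np.round(M.T@(t-s["eef_pos"])*100,2),"F",np.round(s["contact_force"],1),"yaw x",M[:,0].round(3))
E
python3 go.py "[.546,.218,.33]"; python3 go.py "[.546,.218,.15]"
```

```text
t 0.1 at [ 0.2762 -0.6152  0.2301] shift cm [ 58.73 -65.    -9.84] F [-0.5  0.1 -0.1] yaw x [0.912 0.409 0.   ]
t 0.1 at [ 0.2762 -0.6152  0.2301] shift cm [ 58.73 -64.96   8.16] F [-0.5  0.1 -0.1] yaw x [0.912 0.409 0.   ]
```

```bash
python3 -m crank '[[0,0,-5,0,0,0],[0,0,-10,0,0,0],[3.4,-3.7,-10,0,0,0],[6.7,-7.4,-10,0,0,0],[10,-11.1,-10,0,0,0],[13.4,-14.8,-10,0,0,0],[16.7,-18.5,-10,0,0,0],[20,-22.2,-10,0,0,0],[23.4,-25.9,-10,0,0,0],[26.7,-29.6,-10,0,0,0]]' 0 20; python3 go.py "[.546,.218,.33]"
```

```text
time: 1.1
eef_pos: [0.3988, -0.2343, 0.3309]
tcp_rot: [0.978, 0.209, 0.0, -0.0]
contact_force: [0.6, 0.7, 0.1]
opening: -0.005
finger_force: 0.0
t 1.1 at [ 0.3988 -0.2343  0.3309] shift cm [ 31.93 -35.26   0.1 ] F [0.6 0.7 0.1] yaw x [0.913 0.409 0.   ]
```

```bash
python3 -m crank '[[3.3,-3.6,0,0,0,0],[6.6,-7.2,0,0,0,0],[9.9,-10.8,0,0,0,0],[13.2,-14.4,0,0,0,0],[16.5,-18,0,0,0,0],[19.8,-21.6,0,0,0,0],[23.1,-25.2,3,0,0,0],[27,-29.5,6,0,0,0],[30,-33,10,0,0,0],[32,-35.3,14,0,0,0]]'; python3 go.py "[.546,.218,.07]"
```

```text
time: 2.1
eef_pos: [0.5403, 0.1973, 0.2149]
tcp_rot: [0.978, 0.21, 0.001, 0.0]
contact_force: [0.0, -0.2, 1.7]
opening: 0.001
finger_force: 0.0
t 2.1 at [0.5403 0.1973 0.2149] shift cm [ 1.33 -1.66 14.49] F [ 0.  -0.2  1.7] yaw x [0.912 0.411 0.002]
```

```bash
python3 -m crank '[[0,0,0,0,0,0],[0,0,0,0,0,0]]'; python3 go.py "[.546,.218,.07]"
```

```text
time: 2.3
eef_pos: [0.5387, 0.1954, 0.2134]
tcp_rot: [0.978, 0.21, -0.002, 0.0]
contact_force: [-0.6, 0.2, 0.9]
opening: -0.001
finger_force: 0.0
t 2.3 at [0.5387 0.1954 0.2134] shift cm [ 1.64 -1.75 14.33] F [-0.6  0.2  0.9] yaw x [ 0.912  0.411 -0.004]
```

Settled. I'll descend to just above the paddle and look once with the wrist camera.

```bash
python3 -m crank '[[1.6,-1.8,3,0,0,0],[1.6,-1.8,7,0,0,0],[1.6,-1.8,11,0,0,0],[1.6,-1.8,14.3,0,0,0],[1.6,-1.8,14.3,0,0,0],[1.6,-1.8,14.3,0,0,0]]'; python3 go.py "[.546,.218,.048]"
python3 - <<'E'
from h import *
a=cam("side")[0]; b=cam("wrist")[0]; t=cam("top")[0]
cv2.imwrite("pics/c1.png",np.hstack([cv2.resize(a[110:230,170:330],(400,300)),cv2.resize(b,(400,300))]))
E
```

```text
time: 2.9
eef_pos: [0.5481, 0.2173, 0.0741]
tcp_rot: [0.978, 0.209, 0.001, 0.0]
contact_force: [0.3, 0.7, 0.8]
opening: -0.001
finger_force: 0.0
t 2.9 at [0.5481 0.2173 0.0741] shift cm [-0.17 -0.15  2.61] F [0.3 0.7 0.8] yaw x [0.913 0.408 0.002]
```

View pics/c1.png

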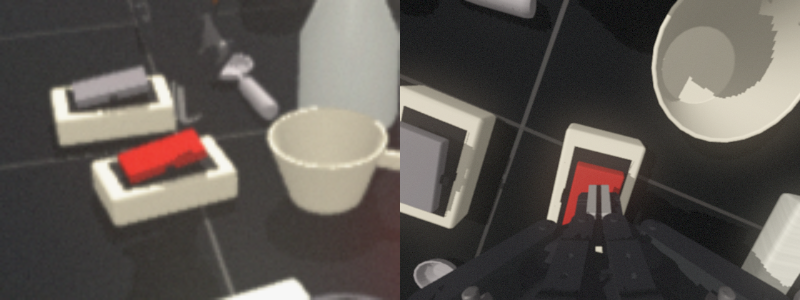

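The wrist view shows the fingertips, around (598,200), over the raised half of the red paddle. The side crop shows red and grey both still off. Pressing now.

```bash
python3 -m crank '[[-0.1,-0.1,1.5,0,0,0],[-0.1,-0.1,2.4,0,0,0],[-0.1,-0.1,2.7,0,0,0],[-0.1,-0.1,3,0,0,0],[-0.1,-0.1,3.3,0,0,0],[-0.1,-0.1,3.3,0,0,0],[-0.1,-0.1,3.3,0,0,0]]'; python3 go.py "[.546,.218,.04]"
```

```text
time: 3.75
eef_pos: [0.5462, 0.2187, 0.043]
tcp_rot: [0.978, 0.21, -0.001, 0.0]
contact_force: [-7.5, -1.8, 19.9]
opening: -0.002
finger_force: 9.0
t 3.75 at [0.5462 0.2187 0.043 ] shift cm [-0.04  0.06  0.3 ] F [-7.5 -1.8 19.9] yaw x [ 0.912  0.41  -0.002]
```

20 N, well above the 2–5 N tipping force, so the paddle is on its stop. I'll lift and verify the tilt.

```bash
python3 -m crank '[[0,0,-3,0,0,0],[0,0,-7,0,0,0],[2,4,-10,0,0,0],[1,8,-10,0,0,0],[0,12,-10,0,0,0],[-1,14,-10,0,0,0]]'; python3 - <<'E'
from h import *
for n in("top","side"):
    p,d,i=cam(n); C=cloud(i,d); H,S,V=cv2.split(cv2.cvtColor(p,cv2.COLOR_BGR2HSV))
    M=((H<8)|(H>172))&(S>150)&(abs(C[...,0]-.52)<.06)&(abs(C[...,1]-.21)<.06)&(C[...,2]>.02)&(C[...,2]<.07)
    P=C[M]; A=np.c_[P[:,:2]-P[:,:2].mean(0),np.ones(len(P))]; print(n,len(P),np.linalg.lstsq(A,P[:,2],rcond=None)[0].round(3))
E
python3 go.py "[.506,-.061,.075]"
```

```text
time: 4.35
eef_pos: [0.5944, 0.0841, 0.1392]
tcp_rot: [0.978, 0.209, -0.0, 0.0]
contact_force: [-0.1, 0.5, 0.1]
opening: -0.002
finger_force: 0.0
top 411 [-0.126 -0.174  0.044]
side 367 [-0.146  0.057  0.043]
t 4.45 at [0.5935 0.0841 0.1385] shift cm [-13.88   9.7    6.37] F [-0.7 -0.6 -0.5] yaw x [ 0.914  0.406 -0.002]
```

Slope flipped to −0.14, so the red paddle is fully over. Now the white key.

```bash
python3 -m crank '[[-3,2,0,0,0,0],[-6.4,4.5,0,0,0,0],[-10,7,0,0,0,0],[-13,9,1,0,0,0],[-13.9,9.7,3,0,0,0],[-13.9,9.7,6.4,0,0,0],[-13.9,9.7,6.4,0,0,0],[-13.9,9.7,6.4,0,0,0]]'; python3 go.py "[.506,-.061,.036]"
python3 - <<'E'
from h import *
a=cam("top")[0]; b=cam("wrist")[0]
cv2.imwrite("pics/c2.png",np.hstack([cv2.resize(a[170:305,280:460],(400,300)),cv2.resize(b,(400,300))]))
E
```

```text
time: 5.25
eef_pos: [0.5061, -0.0577, 0.0747]
tcp_rot: [0.978, 0.21, -0.001, -0.001]
contact_force: [0.5, 0.4, -0.0]
opening: -0.002
finger_force: 0.0
t 5.25 at [ 0.5061 -0.0577  0.0747] shift cm [-0.14  0.3   3.87] F [ 0.5  0.4 -0. ] yaw x [ 0.912  0.41  -0.002]
```

View pics/c2.png

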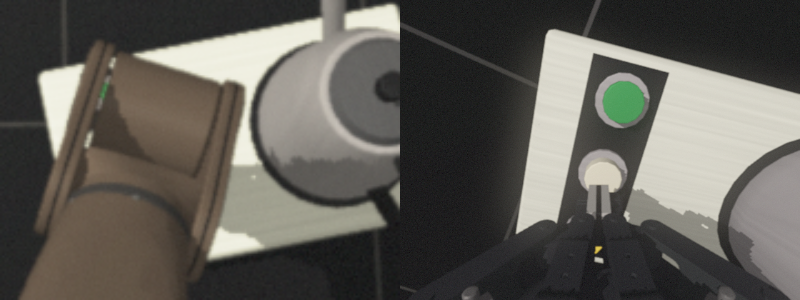

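The wrist view shows the fingertips at (600,190) over the white key, with green clear at (622,100). The top view is blocked by the arm. Pressing white.

```bash
python3 -m crank '[[-0.1,0.3,1.5,0,0,0],[-0.1,0.3,2.6,0,0,0],[-0.1,0.3,3.1,0,0,0],[-0.1,0.3,3.5,0,0,0],[-0.1,0.3,3.9,0,0,0],[-0.1,0.3,3.9,0,0,0],[-0.1,0.3,3.9,0,0,0]]'; python3 go.py "[.506,-.061,.036]"
```

```text
time: 6.05
eef_pos: [0.5073, -0.0616, 0.038]
tcp_rot: [0.978, 0.209, -0.0, -0.0]
contact_force: [-5.4, 2.6, 10.8]
opening: 0.002
finger_force: 5.5
t 6.05 at [ 0.5073 -0.0616  0.038 ] shift cm [-0.09 -0.1   0.2 ] F [-5.4  2.6 10.8] yaw x [ 0.912  0.41  -0.001]
```

```bash
python3 -m crank '[[0,0,-3,0,0,0],[0,0,-6,0,0,0],[-3,3,-12,0,0,0],[-6,6,-14,0,0,0],[-6,6,-14,0,0,0]]'; python3 - <<'E'
from h import *
p,d,i=cam("wrist"); C=cloud(i,d)
for n,c in dict(white=(.5055,-.0615),green=(.569,-.049),yellow=(.4415,-.074)).items():
    m=(np.hypot(C[...,0]-c[0],C[...,1]-c[1])<.012)&(C[...,2]<.06); print(n,m.sum(),np.median(C[m],0).round(4) if m.any() else "")
E
python3 go.py "[.569,-.0492,.075]"
```

```text
time: 6.55
eef_pos: [0.4782, -0.1442, 0.1807]
tcp_rot: [0.978, 0.209, 0.003, 0.003]
contact_force: [0.8, 0.6, 0.3]
opening: -0.001
finger_force: 0.0
white 605 [ 0.5057 -0.0615  0.0376]
green 795 [ 0.5692 -0.049   0.0456]
yellow 515 [ 0.4415 -0.074   0.0457]
t 6.6 at [ 0.4782 -0.1453  0.1811] shift cm [12.17 -5.16 10.62] F [ 0.3 -1.7  1.3] yaw x [0.913 0.407 0.004]
```

White is in (37.6 mm); green and yellow are out. On to green.

```bash
python3 -m crank '[[1,-4,0,0,0,0],[4,-6,0,0,0,0],[8,-6,0,0,0,0],[12.2,-5.2,1,0,0,0],[12.2,-5.2,5,0,0,0],[12.2,-5.2,9,0,0,0],[12.2,-5.2,10.6,0,0,0],[12.2,-5.2,10.6,0,0,0],[12.2,-5.2,10.6,0,0,0]]'; python3 go.py "[.569,-.0492,.036]"
```

```text
time: 7.5
eef_pos: [0.5675, -0.0438, 0.0711]
tcp_rot: [0.978, 0.209, 0.001, 0.0]
contact_force: [0.5, 0.0, 0.0]
opening: 0.003
finger_force: 0.0
t 7.5 at [ 0.5675 -0.0438  0.0711] shift cm [-0.09  0.55  3.51] F [0.5 0.  0. ] yaw x [0.912 0.409 0.001]
```

```bash
python3 -m crank '[[-0.1,0.5,1,0,0,0],[-0.1,0.5,2.2,0,0,0],[-0.1,0.5,2.7,0,0,0],[-0.1,0.5,3.2,0,0,0],[-0.1,0.5,3.6,0,0,0],[-0.1,0.5,3.6,0,0,0],[-0.1,0.5,3.6,0,0,0]]'; python3 go.py "[.569,-.0492,.036]"
```

```text
time: 8.2
eef_pos: [0.5683, -0.0492, 0.0377]
tcp_rot: [0.978, 0.21, -0.001, 0.0]
contact_force: [-9.1, -0.5, 19.0]
opening: 0.001
finger_force: 9.7
t 8.2 at [ 0.5683 -0.0492  0.0377] shift cm [0.07 0.03 0.17] F [-9.1 -0.5 19. ] yaw x [ 0.912  0.41  -0.002]
```

At the stop (37.7 mm, 19 N). I'll lift off and check everything.

```bash
python3 -m crank '[[0,0,-3,0,0,0],[0,0,-7,0,0,0],[-3,3,-12,0,0,0],[-6,6,-15,0,0,0],[-9,7,-19,0,0,0],[-9,7,-19,0,0,0],[-9,7,-19,0,0,0]]'; python3 - <<'E'
from h import *
p,d,i=cam("wrist"); C=cloud(i,d)
for n,c in dict(white=(.5055,-.0615),green=(.569,-.049),yellow=(.4415,-.074)).items():
    m=(np.hypot(C[...,0]-c[0],C[...,1]-c[1])<.012)&(C[...,2]<.06); print(n,m.sum(),np.median(C[m],0).round(4) if m.any() else "")
a=cam("top")[0]; b=cv2.imread("pics/top0.png"); cv2.imwrite("pics/end.png",a)
print(ctrl.get_state()["contact_force"])
E
```

```text
time: 8.9
eef_pos: [0.5152, -0.1508, 0.2266]
tcp_rot: [0.978, 0.208, 0.002, 0.001]
contact_force: [0.2, 0.5, 0.1]
opening: 0.002
finger_force: 0.0
white 412 [ 0.5057 -0.0615  0.0377]
green 519 [ 0.5692 -0.049   0.0457]
yellow 366 [ 0.4418 -0.074   0.0458]
[-0.8618167   0.68666233  0.05924213]
```

View pics/end.png

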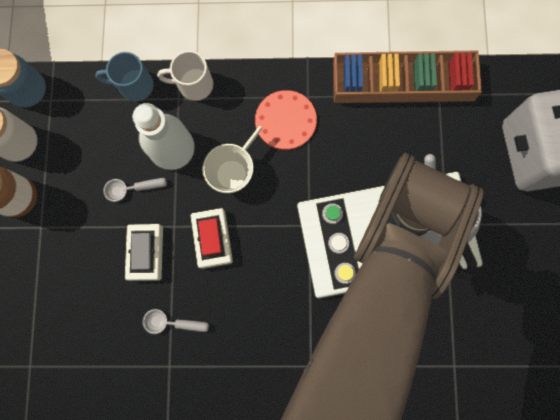

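The final top view shows everything where it began: spoons (130,188) and (175,322), basket (228,168), carafe (165,140), trivet (286,120). The arm covers the kettle, so I'll back away from it and check it before handing in.

```bash
python3 -m crank '[[0,0,-4,0,0,0],[0,-4,-7,0,0,0],[0,-8,-8,0,0,0],[0,-12,-8,0,0,0],[0,-16,-8,0,0,0],[0,-20,-8,0,0,0],[0,-20,-8,0,0,0],[0,-20,-8,0,0,0]]'; python3 - <<'E'
from h import *
p,d,i=cam("top"); b=cv2.imread("pics/top0.png")
x=cv2.absdiff(p,b)[:,:,:].max(2); print("kettle diff",(x[150:275,425:490]>60).sum(), "left diff",(x[90:340,95:200]>60).sum())
print(ctrl.sign_off())
E
```

```text
time: 9.8
eef_pos: [0.432, 0.0347, 0.302]
tcp_rot: [0.977, 0.211, -0.002, -0.001]
contact_force: [-0.2, -0.2, 0.2]
opening: -0.002
finger_force: 0.0
kettle diff 0 left diff 2
the job is handed in; nothing more can be done
None
```

The job is handed in at about 10 s of the 42 s limit: I tipped the red paddle over, pressed the white key in (it stayed down), then pressed the green key, which sprang back. The last camera checks showed yellow out, grey untouched and nothing else moved; the hand-in returned no verdict.

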